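# Reverse the stripped-down drive parts into the assembly rack

## Task

The four drive parts of the polisher stand in the dark grey trays of the plywood strip-down rack in the order in which they came off. Move them all into the four pockets of the grey metal assembly rack in the reverse order, counting from each rack's tab end: the part nearest the tab of the strip-down rack goes into the pocket farthest from the assembly rack's tab, the next into the next, and the part farthest from the tab goes into the pocket nearest the tab. Set each part down gently, do not drop it, and leave it standing upright on the floor of its pocket, foot down as it stood.

Things in the scene. Friction and masses are not known exactly. Their poses are not given: they have to be found in the camera images.
- strip_rack: Strip-down rack, fixed: plywood board 66 x 236 x 6 mm with four dark grey trays in a row; steel hanging tab with a dark hole at one short end (36 wide, 38 long, 6 mm thick). Origin: centre of its underside, on the table; y along the row towards the tab, z up. Tray centres at x = 0, y = 87 (nearest the tab), 29, -29, -87 mm, in an order that varies; parts' feet at z = 10 mm.
- assembly_rack: Assembly rack, fixed: grey metal, 62 x 236 mm, four empty square pockets with dark floors in a row, the same steel tab at one short end; it may point any way. Origin: centre of its underside, on the table; y along the row towards the tab, z up. Pocket centres at x = 0, y = 87 (nearest the tab), 29, -29, -87 mm; floor at z = 4 mm, 54 mm wide inside, walls 4 mm thick with tops at z = 12 mm.
- spindle: Light steel spindle: round flange 34 mm in diameter and 8 mm high at the foot, above it a 16 mm round shaft, 58 mm high in all; about 150 g. Stands upright in its tray. Origin: centre of its foot; z up its axis.
- gear: Dark steel bevel gear: toothed skirt 40 mm in diameter at the foot, tapering, 14 mm high, above it a round hub 26 mm in diameter, 38 mm high in all; about 180 g. Stands upright in its tray. Origin: centre of its foot; z up its axis.
- sleeve: Light steel tube: 34 mm outside, 22 mm bore (open at the top), 40 mm high; about 165 g. Stands upright in its tray. Origin: centre of its foot; z up its axis.
- hexnut: Dark steel hexagonal coupling nut: 28 mm across flats (32 mm across corners), 42 mm high, dark round spot on top; about 220 g. Its x axis is square to a pair of flats, within 15 degrees of the rack's x axis at the start; turning about its own axis does not matter. Stands upright in its tray. Origin: centre of its foot; z up its axis.
- tray_spindle: Fixed dark grey plastic tray on the strip-down rack where the spindle stands at the start: 57 x 57 mm, walls 3 mm thick and 10 mm high. It stays there, so it still shows where that part stood. Origin: centre of its underside; the part stands on its floor, 4 mm above. z up, x and y along the rack's.
- tray_gear: Fixed dark grey plastic tray on the strip-down rack where the gear stands at the start: 57 x 57 mm, walls 3 mm thick and 10 mm high. It stays there, so it still shows where that part stood. Origin: centre of its underside; the part stands on its floor, 4 mm above. z up, x and y along the rack's.
- tray_sleeve: Fixed dark grey plastic tray on the strip-down rack where the sleeve stands at the start: 57 x 57 mm, walls 3 mm thick and 10 mm high. It stays there, so it still shows where that part stood. Origin: centre of its underside; the part stands on its floor, 4 mm above. z up, x and y along the rack's.
- tray_hexnut: Fixed dark grey plastic tray on the strip-down rack where the hexnut stands at the start: 57 x 57 mm, walls 3 mm thick and 10 mm high. It stays there, so it still shows where that part stood. Origin: centre of its underside; the part stands on its floor, 4 mm above. z up, x and y along the rack's.
Not all that is in view belongs to the job. What is shaped like the spindle but blue or turquoise is not meant. What is shaped like the hexnut but orange or turquoise is not meant.

How it is judged:
By the outcome, as a careful person would: the job done as asked, in the order asked, and still so for the second after the job is handed in, with the robot touching nothing.
It also fails if it takes over 109 s, if anything falls off the work surface, if the arm or the gripper's body presses on something with over 40 N, if the wrist force passes 120 N, or if a joint passes its speed limit or range.

## Robot

A 7-joint arm with a two-finger parallel gripper is mounted at the origin on the work surface. World frame = base frame: x ahead of the robot, y to its left, z up, the work surface at z = 0. Lengths are in m, angles in rad, forces in N, time in s.
With the tool pointing down it reaches from about 0.35 to 0.9 m from the base axis. Payload 8.1 kg.
Tool frame: the origin (TCP) lies midway between the tips of the shut fingers; the grasp point (between the pads) lies arm.grasp_offset behind it (arm.grasp_offset is the distance from the TCP to the grasp point, in m); z points along the fingers, y is the line along which they close (so a half turn about z gives the same grasp; the last joint's range is limited). The gripper opens to 92 mm and grips with 3 to 60 N. Pads are 19 mm wide; open, the fingers measure 130 mm over their backs; the gripper's body (75 mm by 190 mm) begins 47 mm behind the grasp point.
Start: joints at [1.019, 0.434, 0.025, 1.573, -0.012, 1.134, -0.075], TCP at [0.271, -0.563, 0.227] pointing down, gripper open.
Joint ranges: [-2.62, 2.62], [-0.44, 2.09], [-1.27, 1.32], [0.08, 2.57], [-1.32, 4.46], [0.12, 2], [-2.74, 2.74]. Speed limits (rad/s): [2.22, 2.22, 3.01, 3.01, 3.14, 3.14, 3.14].

## Interface

Orientations are given as a rotation vector (axis times angle).
In Python, from cell import observe, imaging, arm gives the robot as it stands.
- The arm moves only by the tool apply_moves, never from a script. Its argument "commands" is a list of rows, each a list of 5 numbers: the opening in per cent of the stroke, from 0 (shut) to 100 (fully open), then the shift along the world's x, y, z in units of 0.06 m (1.0 is 0.06 m), then the turn about the world's z in units of 0.5 rad (1.0 is 0.5 rad). A call has 1 to 12 rows; each row shifts and turns the commanded pose from where the row before left it; what a row does not reach is not made up. A row lasts 1/8 s, in which the tool goes at most 62.5 mm and 10.7 degrees, less where a joint would pass 70% of its speed; a pose out of reach is approached as far as the arm can. A call with a number of a shift or a turn outside -1 to 1 is refused whole. A call with a gripper value outside its range is refused whole. The fingers move at their own pace and stop on an object; "newtons" is the grip in N (left out, the last holds). Time passes only in rows, so rows that do not move let the fingers close. It gives the time, the measured TCP pose, the force, the opening and the grip force at its end, in the units of the state.
- observe(): the state, without advancing time (a new reading comes with each control period).
- imaging.get_image(name): name is "scene" or "top" or "wrist"; returns (picture, depth): 420x560x3 uint8, red, green, blue; 420x560 float32, m along the optical axis (not along the pixel's ray), 0 where there is no reading.
- imaging.camera_params(name): a dict with "camera_matrix" (3x3 intrinsics, pixels), "origin" and "rotation" of the camera in the world; the wrist camera has in their place "tool_from_camera" (4x4, takes a point from camera to tool coordinates, whose origin is the TCP and whose axes are the flange's). Camera axes: x right, y up, looking along -z (the intrinsics and any distortion apply to the point x, -y, -z); pixel columns grow to the right and rows downward; lengths in m; the calibration is good to about 2 mm. A picture is of the moment at which its call begins: read the wrist's pose just before it. camera_params takes no time and is no camera call.
- arm.sign_off(): hands the job in; it is judged then, once.
The state is a dict: "clock": time; "joints": joint angles; "dq": joint speeds; "joint_efforts": joint torques, N m; "position": TCP position; "ee_rot": TCP orientation; "force": force on the tool from outside, world axes, zero at the start; "ft_torque": the same for the moment, N m; "width": opening from 0.0 (shut) to 1.0 (fully open); "gripper_force": force on a finger pad.
Only numpy, scipy, OpenCV 4.12 (cv2) and the standard library are available. Lean on these libraries where they do the work, as an engineer would, in place of code of your own. Each camera call takes 0.05 s, during which the arm holds its last target. There are 200 camera calls.

## Working session

There is one attempt and no reset: what is moved stays moved. The work goes in short steps, Python scripts to look and compute and a tool call to move; the robot and the scene stay as the last step left them, time stands still between calls to the robot, and variables do not carry over. Pictures are saved under pics/ and viewed, at most 14 in all, crops included, and the job is handed in when it is done.

Besides the shell and the picture viewer there is one more tool, called after ">>>" as name(argument=value, ...) on one line, values as JSON. apply_moves: Moves the arm, as the interface text tells. Its arguments: {"type":"object","properties":{"commands":{"type":"array"},"newtons":{"type":"number"}},"required":["commands"]}

```bash
ls; mkdir -p pics; python3 - <<'E'
from cell import observe, imaging, arm
import cv2, numpy as np
s=observe(); print(s, arm.grasp_offset)
for n in("top","scene"):
    im,d=imaging.get_image(n); cv2.imwrite(f"pics/{n}0.png",im[:,:,::-1]); np.savez(f"{n}0.npz",im=im,d=d)
    p=imaging.camera_params(n); print(n,p)
print(imaging.camera_params("wrist"))
E
```

```text
pics
{'clock': 0.0, 'joints': array([ 1.01939355,  0.43520864,  0.02492723,  1.57411294, -0.01159784,
        1.1339893 , -0.07507459]), 'dq': array([-9.30462146e-04, -2.26785661e-03,  1.80099856e-03, -1.44620813e-03,
        2.93710480e-05,  7.12560162e-04,  2.84739782e-05]), 'joint_efforts': array([ 3.93004711e-06, -6.67861533e+01,  9.84403342e-01, -3.14463544e+01,
       -6.08418253e-02,  4.29270440e-02,  1.39097669e-04]), 'position': array([ 0.27092533, -0.56265061,  0.22594722]), 'ee_rot': array([-3.06136197e+00, -6.98738593e-01,  7.39819106e-04]), 'force': array([ 0.22557341, -0.54053808,  0.05261493]), 'ft_torque': array([ 0.08624167, -0.01000046, -0.00164895]), 'gripper_force': 0.0, 'width': 0.9997633091426502} 0.0188
top {'camera_matrix': array([[467.49744358,   0.        , 274.78589078],
       [  0.        , 467.49744358, 211.80701134],
       [  0.        ,   0.        ,   1.        ]]), 'origin': array([0.34951914, 0.03422718, 1.28186979]), 'rotation': array([ 0.07547282, -0.08013679, -1.54728192])}
scene {'camera_matrix': array([[450.209034  ,   0.        , 278.67539456],
       [  0.        , 450.209034  , 214.31669126],
       [  0.        ,   0.        ,   1.        ]]), 'origin': array([0.8058501 , 0.59589568, 0.72622003]), 'rotation': array([0.29048781, 0.96962933, 2.42803482])}
{'camera_matrix': array([[355.8721254 ,   0.        , 275.46142749],
       [  0.        , 355.8721254 , 209.31080746],
       [  0.        ,   0.        ,   1.        ]]), 'tool_from_camera': array([[-4.79950142e-04,  9.65000199e-01,  2.62248711e-01,
         6.97773808e-02],
       [ 9.99999853e-01,  3.96510201e-04,  3.71089138e-04,
         8.79140985e-04],
       [ 2.54116803e-04,  2.62248851e-01, -9.65000247e-01,
        -1.57122349e-01],
       [ 0.00000000e+00,  0.00000000e+00,  0.00000000e+00,
         1.00000000e+00]])}
```

View pics/top0.png

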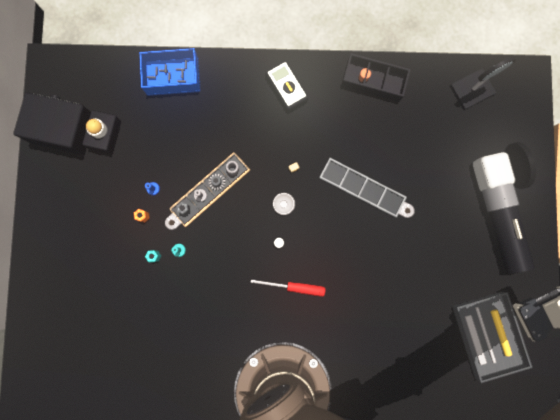

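View pics/scene0.png

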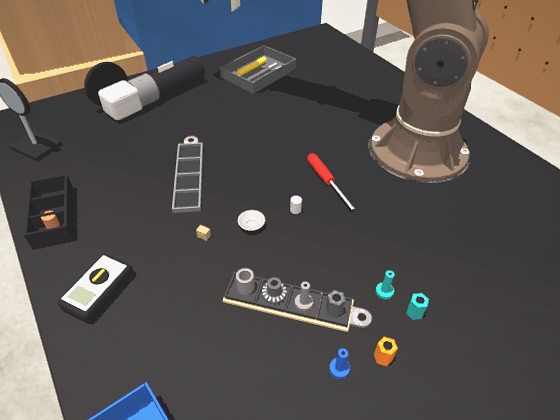

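Strip rack (top view): tab end (174,222). From the tab: grey hexnut (183,209), grey spindle (200,196), gear (217,181), sleeve (232,166). Lookalikes: blue spindle (152,187), turquoise spindle (179,250), orange nut (141,215) and turquoise nut (152,256). These are not meant, because they are coloured and off the rack. Assembly rack: tab at (406,211), far pocket at (335,172).

```bash
cat > h.py <<'E'
import cv2, numpy as np
from scipy.spatial.transform import Rotation as R
from cell import imaging, observe
def cam(n, s=None):
    p=imaging.camera_params(n); K=p["camera_matrix"]
    if n=="wrist":
        T=np.eye(4); T[:3,:3]=R.from_rotvec(s["ee_rot"]).as_matrix(); T[:3,3]=s["position"]
        T=T@p["tool_from_camera"]; return K,T[:3,:3],T[:3,3]
    r=np.asarray(p["rotation"]); return K,R.from_rotvec(r).as_matrix(),np.asarray(p["origin"])
def rays(c,uv):
    K,Rm,o=c; uv=np.atleast_2d(uv).astype(float)
    d=np.c_[(uv[:,0]-K[0,2])/K[0,0],-(uv[:,1]-K[1,2])/K[1,1],-np.ones(len(uv))]
    return d@Rm.T
def plane(c,uv,z):
    d=rays(c,uv); return c[2]+d*((z-c[2][2])/d[:,2])[:,None]
def cloud(c,d):
    v,u=np.mgrid[:d.shape[0],:d.shape[1]]; r=rays(c,np.c_[u.ravel(),v.ravel()])
    return (c[2]+r*d.ravel()[:,None]).reshape(*d.shape,3)
def proj(c,P):
    K,Rm,o=c; q=(np.atleast_2d(P)-o)@Rm; return np.c_[K[0,0]*q[:,0]/-q[:,2]+K[0,2],K[1,1]*-q[:,1]/-q[:,2]+K[1,2]]
E
python3 - <<'E'
from h import *
z=np.load("top0.npz"); c=cam("top"); P=cloud(c,z["d"]); 
print("table z",np.median(P[100:300,200:300,2]),P[240:280,200:260,2].std())
for uv in[(183,209),(200,196),(217,181),(232,166),(396,200),(335,172),(174,222),(406,211)]: print(uv,P[uv[1],uv[0]].round(4))
for name,(x0,y0,x1,y1) in dict(strip=(155,145,260,235),asm=(312,150,420,222)).items():
    h=P[y0:y1,x0:x1,2]; m=((h>0.0035)&(h<0.09)).astype(np.uint8)
    n,l,st,ce=cv2.connectedComponentsWithStats(m); k=1+st[1:,4].argmax(); print(name,st[k])
    cv2.imwrite(f"pics/m_{name}.png",255*(l==k))
im=z["im"][:,:,::-1]
a=cv2.resize(im[140:240,150:270],None,fx=4.5,fy=4.5,interpolation=cv2.INTER_CUBIC)
cv2.imwrite("pics/crop1.png",a)
E
```

```text
table z 0.00011569949799627999 0.07393977790011794
(183, 209) [0.4744 0.275  0.0502]
(200, 196) [0.5116 0.2332 0.0385]
(217, 181) [0.5515 0.1877 0.0492]
(232, 166) [0.5998 0.1522 0.0147]
(396, 200) [ 0.5169 -0.3011  0.0058]
(335, 172) [ 0.5919 -0.1329  0.0022]
(174, 222) [0.4426 0.3069 0.0054]
(406, 211) [ 0.4872 -0.3287  0.0048]
strip [  10    7   84   78 2142]
asm [   7    8   96   60 1444][ WARN:0@0.318] global loadsave.cpp:1063 imwrite_ Unsupported depth image for selected encoder is fallbacked to CV_8U.
```

View pics/crop1.png

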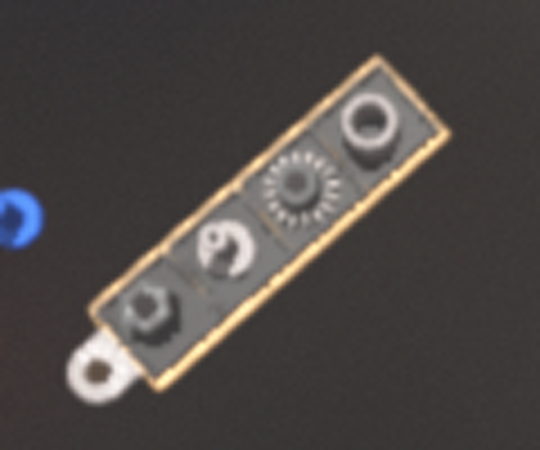

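The crop confirms the choice. From the tab: hexnut, bare spindle, gear, sleeve, all unpainted steel in trays. Next I'll get rough rack poses, then refine with the wrist camera.

```bash
cat >> h.py <<'E'
def rack(XY, tabpt):
    """XY points covering board+tab; returns centre, yaw (y axis towards tab)"""
    (cx,cy),wh,a=cv2.minAreaRect(XY.astype(np.float32)); cc=np.array([cx,cy]); b=cv2.boxPoints(((cx,cy),wh,a))
    e=[b[1]-b[0],b[2]-b[1]]; i=int(np.linalg.norm(e[1])>np.linalg.norm(e[0])); y=e[i]/np.linalg.norm(e[i])
    if y@(tabpt-cc)<0: y=-y
    L,W=max(wh),min(wh); far=cc-y*L/2; return far+y*0.118, np.arctan2(-y[0],y[1]), y, L, W
E
python3 - <<'E'
from h import *
z=np.load("top0.npz"); c=cam("top"); P=cloud(c,z["d"]); hsv=cv2.cvtColor(z["im"],cv2.COLOR_RGB2HSV)
for name,(x0,y0,x1,y1),tab in (("strip",(155,145,260,235),(.4426,.3069)),("asm",(312,150,420,222),(.4872,-.3287))):
    q=P[y0:y1,x0:x1].reshape(-1,3); q=q[(q[:,2]>.0035)&(q[:,2]<.012)]
    print("depth",name,*rack(q[:,:2],np.array(tab)))
    g=hsv[y0:y1,x0:x1]; m=(g[...,2]>70).astype(np.uint8); 
    n,l,st,ce=cv2.connectedComponentsWithStats(m); k=1+st[1:,4].argmax()
    v,u=np.nonzero(l==k); p=plane(c,np.c_[u+x0,v+y0],.006 if name=="strip" else .011)
    print("colour",name,*rack(p[:,:2],np.array(tab)))
E
```

```text
depth strip [0.53632184 0.19456539] 0.023098713 [-0.02309666  0.99973327] 0.28970494866371155 0.24811339378356934
colour strip [0.5393035  0.21003196] 0.7543944 [-0.6848474  0.7286864] 0.2803563177585602 0.07497275620698929
depth asm [ 0.55572893 -0.18747341] -3.1195917 [ 0.02199927 -0.999758  ] 0.29887840151786804 0.19859136641025543
colour asm [ 0.55206178 -0.2049307 ] 2.6800082 [-0.44536734 -0.89534795] 0.2794896066188812 0.06846992671489716
```

>>> apply_moves(commands=[[100,0.52,0.66,0,0.147],[100,0.52,0.66,0,0.147],[100,0.52,0.66,0,0.147],[100,0.52,0.66,0,0.147],[100,0.52,0.66,0,0.147],[100,0.52,0.66,0,0.147],[100,0.52,0.66,0,0.147],[100,0.52,0.66,0,0.147],[100,0.52,0.66,0,0.147],[100,0,0,0,0],[100,0,0,0,0]])

```text
clock: 1.48
position: [0.5515, -0.2072, 0.2263]
ee_rot: [-2.67, -1.655, 0.002]
force: [0.6, -0.1, 0.0]
width: 1.001
gripper_force: 0.0
```

```bash
python3 - <<'E'
from h import *
s=observe(); im,d=imaging.get_image("wrist"); cv2.imwrite("pics/w_asm.png",im[:,:,::-1]); np.savez("w_asm.npz",im=im,d=d,p=s["position"],r=s["ee_rot"])
c=cam("wrist",s); print(s["joints"].round(2)); print(proj(c,[[.552,-.205,.01]]))
print(cloud(c,d)[::100,::100,2].round(4))
E
```

```text
[ 0.45  0.39 -0.26  1.65  0.11  1.12 -0.29]
[[275.05153204 178.08233283]]
[[ 1.000e-04  1.360e-02 -1.000e-03 -1.900e-03 -1.100e-03 -8.000e-04]
 [ 2.000e-04  7.000e-04 -3.000e-04  3.000e-03  1.000e-04 -9.000e-04]
 [ 1.630e-02 -1.700e-03 -8.000e-04  2.800e-03 -3.000e-04 -1.200e-03]
 [ 3.145e-01  3.089e-01  3.092e-01  3.091e-01  3.091e-01  3.159e-01]
 [ 3.349e-01  3.352e-01  3.365e-01  3.360e-01  3.328e-01  3.335e-01]]
```

View pics/w_asm.png

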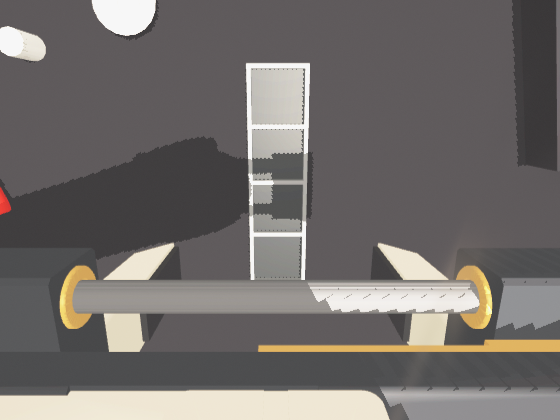

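>>> apply_moves(commands=[[100,0,0.9,0,0.304],[100,0,0.9,0,0.304],[100,0,0.9,0,0.304],[100,0,0.9,0,0.304],[100,0,0.9,0,0.304],[100,0,0.9,0,0.304],[100,0,0.9,0,0.304],[100,-0.2,0.65,0,0.304],[100,0,0,0,0],[100,0,0,0,0]])

```text
clock: 2.78
position: [0.5405, 0.2082, 0.2265]
ee_rot: [1.25, 2.881, -0.002]
force: [0.6, -0.0, -0.8]
width: 0.998
gripper_force: 0.0
```

```bash
python3 - <<'E'
from h import *
s=observe(); im,d=imaging.get_image("wrist"); cv2.imwrite("pics/w_strip.png",im[:,:,::-1]); np.savez("w_strip.npz",im=im,d=d,p=s["position"],r=s["ee_rot"])
c=cam("wrist",s); print(s["joints"].round(2)); print(proj(c,[[.539,.210,.01]]))
E
```

```text
[-0.01  0.44 -0.63  1.65  0.28  1.15  0.04]
[[276.67329967 178.30367027]]
```

View pics/w_strip.png

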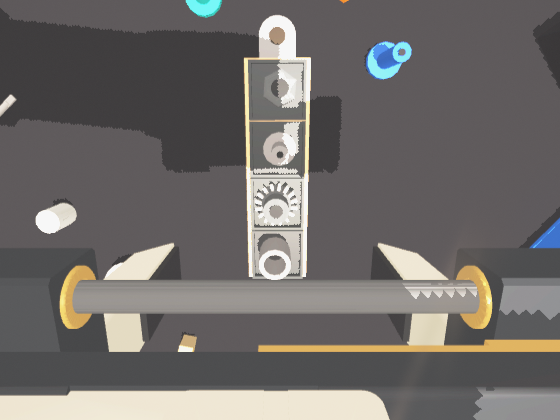

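Wrist views: in asm, the far end is at row 63 with sides at columns 248–309. In strip, the parts from the tab are hexnut (283,88), spindle (279,154), gear (277,211) and sleeve (275,263). I'll measure both from the depth points.

```bash
python3 - <<'E'
from h import *
def load(n):
    z=np.load(n); c=cam("wrist",dict(position=z["p"],ee_rot=z["r"])); return z["im"],z["d"],c
im,d,c=load("w_strip.npz"); P=cloud(c,d).reshape(-1,3)
def loc(P,cc,yaw):
    q=P.copy(); ca,sa=np.cos(yaw),np.sin(yaw); q[:,:2]=(P[:,:2]-cc)@np.array([[ca,-sa],[sa,ca]]); return q
cs,ys=np.array([.5393,.2100]),.7544
q=loc(P,cs,ys)
for n,y0,zt in(("hexnut",.087,.052),("spindle",.029,.068),("gear",-.029,.048),("sleeve",-.087,.050)):
    m=(abs(q[:,0])<.03)&(abs(q[:,1]-y0)<.029)&(abs(q[:,2]-zt)<.004); t=P[m]
    ce,r=cv2.minEnclosingCircle(t[:,:2].astype(np.float32)); b=q[m]; print(n,m.sum(),np.round(ce,4),round(r,4),"loc",((b.min(0)+b.max(0))/2).round(4),"z",t[:,2].mean().round(4))
cv2.setRNGSeed(0)
def sides(im,c,cc,yaw,zt,thr,box):
    g=cv2.cvtColor(im,cv2.COLOR_RGB2HSV)
    m=(g[...,2]>thr).astype(np.uint8); return m
for nm,f,cc,yaw,zt in(("strip","w_strip.npz",cs,ys,.006),("asm","w_asm.npz",np.array([.5521,-.2049]),2.680,.012)):
    im,d,c=load(f); v,u=np.mgrid[:270,:560]; gray=cv2.cvtColor(im,cv2.COLOR_RGB2GRAY).astype(float)
    ca,sa=np.cos(yaw),np.sin(yaw); ex=np.array([ca,sa]); ey=np.array([-sa,ca])
    # sample gradient along cross-lines in rack frame at plane zt, outermost strong edge
    def edge(base,dirn,rng):
        t=np.arange(*rng,.0003); pts=np.c_[cc+base+t[:,None]*dirn,np.full(len(t),zt)]; uv=proj(c,pts).astype(np.float32)
        val=cv2.remap(im.astype(np.float32).max(2),uv[:,0].reshape(1,-1),uv[:,1].reshape(1,-1),cv2.INTER_LINEAR)[0]
        g=cv2.GaussianBlur(val.reshape(1,-1),(9,1),0)[0]; dg=np.gradient(g); k=int(np.argmin(dg)); return t[k],dg[k]
    ylist=np.arange(-.11,.05,.005)if nm=="asm" else np.arange(-.08,.11,.005)
    R_=[];L_=[]
    for y in ylist:
        R_.append((y,)+edge(ey*y,ex,(.022,.045))); L_.append((y,)+edge(ey*y,-ex,(.022,.045)))
    R_=np.array(R_);L_=np.array(L_)
    for nme,A in(("+x",R_),("-x",L_)):
        k=abs(A[:,1]-np.median(A[:,1]))<.003; print(nm,nme,np.polyfit(A[k,0],A[k,1],1).round(4),k.sum(), "mean",A[k,1].mean().round(4))
    s=-1 if nm=="asm" else 1; E=[edge(ex*x,s*ey,(.108,.128))[0] for x in list(np.arange(-.028,-.02,.002))+list(np.arange(.021,.029,.002))]
    print(nm,"end",s,np.round(E,4))
E
```

```text
hexnut 910 [0.4801 0.2762] 0.0158 loc [0.0024 0.0888 0.0513] z 0.0513
spindle 258 [0.5191 0.2348] 0.008 loc [0.0023 0.0317 0.0674] z 0.0671
gear 533 [0.5559 0.1904] 0.0132 loc [-0.0015 -0.0256  0.0468] z 0.0473
sleeve 474 [0.5935 0.1484] 0.017 loc [-0.0027 -0.0819  0.0486] z 0.0487
strip +x [0.0012 0.0334] 38 mean 0.0334
strip -x [-0.0037  0.0332] 38 mean 0.0332
strip end 1 [0.1206 0.1203 0.1203 0.1203 0.1209 0.1209 0.1209 0.1209]
asm +x [-0.0019  0.0297] 32 mean 0.0298
asm -x [-0.0022  0.0323] 32 mean 0.0324
asm end -1 [0.1146 0.1146 0.1146 0.1146 0.1146 0.1146 0.1146 0.1146]
```

```bash
python3 - <<'E'
from h import *
z=np.load("w_strip.npz"); c=cam("wrist",dict(position=z["p"],ee_rot=z["r"])); P=cloud(c,z["d"]).reshape(-1,3)
t=P[(np.linalg.norm(P[:,:2]-[.4801,.2762],axis=1)<.018)&(abs(P[:,2]-.052)<.004)][:,:2]
th=np.deg2rad(np.arange(0,180,1)); w=[np.ptp(t@[np.cos(a),np.sin(a)]) for a in th]
f=[w[i]+w[(i+60)%180]+w[(i+120)%180] for i in range(60)]; print("flat dir",np.argmin(f),"mod 60, widths",min(f)/3,max(f)/3)
s=observe(); print(s["position"],s["ee_rot"])
E
```

```text
flat dir 39 mod 60, widths 0.02799181554650641 0.031113624750290142
[0.54066703 0.20783333 0.22649474] [ 1.25149507e+00  2.88090571e+00 -2.09850176e-03]
```

>>> apply_moves(commands=[[60,-0.337,0.38,-0.7,-0.143],[60,-0.337,0.38,-0.7,0],[60,-0.336,0.38,-0.7,0],[60,0,0,0,0],[60,0,0,-0.42,0],[60,0,0,-0.42,0],[60,0,0,-0.3,0],[60,0,0,-0.13,0],[60,0,0,0,0],[60,0,0,0,0]], newtons=20)

```text
clock: 4.08
position: [0.4799, 0.279, 0.0253]
ee_rot: [1.348, 2.837, 0.002]
force: [-0.6, 0.2, 0.6]
width: 0.6
gripper_force: 0.0
```

>>> apply_moves(commands=[[60,0,-0.045,0,0],[60,0,0,0,0],[30,0,0,0,0],[15,0,0,0,0],[15,0,0,0,0],[15,0,0,0,0],[15,0,0,0,0]], newtons=25)

```text
clock: 4.95
position: [0.4795, 0.2762, 0.0246]
ee_rot: [1.348, 2.838, 0.001]
force: [-0.5, 1.0, 0.2]
width: 0.301
gripper_force: 25.0
```

>>> apply_moves(commands=[[15,0,0,0.3,0],[15,0,0,0.7,0],[15,0,0,0.75,0],[15,0.231,-0.847,0,-0.286],[15,0.231,-0.847,0,-0.286],[15,0.231,-0.847,0,-0.286],[15,0.231,-0.847,0,-0.286],[15,0.231,-0.847,0,-0.286],[15,0.231,-0.847,0,-0.286],[15,0.231,-0.847,0,-0.286],[15,0.231,-0.847,0,-0.286],[15,0,0,0,0]])

```text
clock: 6.45
position: [0.5902, -0.1364, 0.1302]
ee_rot: [2.675, 1.643, -0.002]
force: [-1.1, 1.3, -1.6]
width: 0.304
gripper_force: 25.0
```

>>> apply_moves(commands=[[15,0,0,0,0],[15,0,0,0,0]])

```text
clock: 6.7
position: [0.5901, -0.1287, 0.13]
ee_rot: [-2.666, -1.66, -0.001]
force: [-0.7, 0.8, -1.7]
width: 0.302
gripper_force: 25.0
```

>>> apply_moves(commands=[[15,0,-0.03,-0.7,0],[15,0,0,-0.6,0],[15,0,0,-0.3,0],[15,0,0,-0.13,0],[15,0,0,0,0],[15,0,0,0,0]])

```text
clock: 7.45
position: [0.5911, -0.1324, 0.027]
ee_rot: [2.668, 1.656, 0.002]
force: [-0.1, -0.6, -2.4]
width: 0.303
gripper_force: 25.0
```

>>> apply_moves(commands=[[15,0,0.02,-0.07,0],[15,0,0,-0.04,0],[15,0,0,-0.015,0],[15,0,0,0,0],[15,0,0,0,0]])

```text
clock: 8.07
position: [0.5902, -0.1311, 0.0186]
ee_rot: [2.669, 1.656, -0.0]
force: [-2.3, 0.8, 6.6]
width: 0.306
gripper_force: 25.0
```

>>> apply_moves(commands=[[40,0,0,0,0],[60,0,0,0,0],[60,0,0,0,0],[60,0,0,0.4,0],[60,0,0,0.8,0],[60,0,0,0.8,0],[60,0,0,0,0],[60,0,0,0,0]])

```text
clock: 9.07
position: [0.5899, -0.1313, 0.1378]
ee_rot: [-2.669, -1.656, 0.001]
force: [-0.3, -0.2, -0.3]
width: 0.599
gripper_force: 0.0
```

```bash
cat > chk.py <<'E'
from h import *
import sys
C=np.array([.5518,-.2085]); yaw=2.68
im,d=imaging.get_image("top"); P=cloud(cam("top"),d).reshape(-1,3); ca,sa=np.cos(yaw),np.sin(yaw)
q=P.copy(); q[:,:2]=(P[:,:2]-C)@np.array([[ca,-sa],[sa,ca]])
for y0 in(-.087,-.029,.029,.087):
    m=(abs(q[:,0])<.031)&(abs(q[:,1]-y0)<.029)&(q[:,2]>.03)&(q[:,2]<.075)
    if m.sum(): t=q[m]; t=t[t[:,2]>t[:,2].max()-.012]; print(y0,m.sum(),((t.min(0)+t.max(0))/2).round(4),"top",t[:,2].max().round(4))
cv2.imwrite(sys.argv[1],cv2.resize(im[140:230,310:420,::-1],None,fx=5,fy=5,interpolation=cv2.INTER_CUBIC))
E
python3 chk.py pics/c1.png
```

```text
(no output)
```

View pics/c1.png

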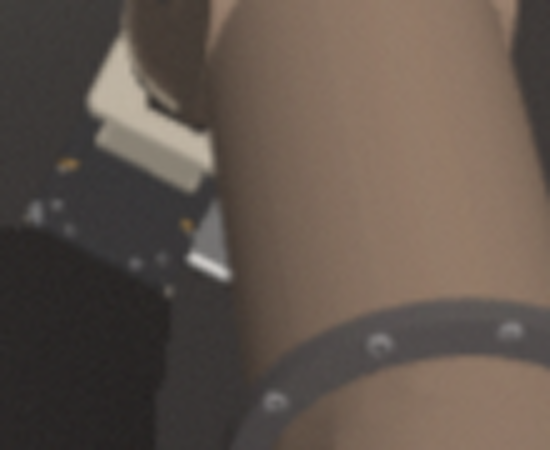

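>>> apply_moves(commands=[[60,-0.147,0.762,0,0.303],[60,-0.147,0.762,0,0.303],[60,-0.147,0.762,0,0.303],[60,-0.147,0.762,0,0.303],[60,-0.147,0.762,0,0.303],[60,-0.147,0.762,0,0.303],[60,-0.147,0.762,0,0.303],[60,-0.147,0.762,0,0.303],[60,0,0,0,0],[60,0,0,0,0],[60,0,0,0,0]])

```text
clock: 10.5
position: [0.5199, 0.2328, 0.1375]
ee_rot: [-1.255, -2.88, 0.002]
force: [-0.1, -0.1, -0.0]
width: 0.598
gripper_force: 0.0
```

```bash
python3 chk.py pics/c2.png
```

```text
-0.087 105 [ 0.0027 -0.0883  0.046 ] top 0.0519
```

View pics/c2.png

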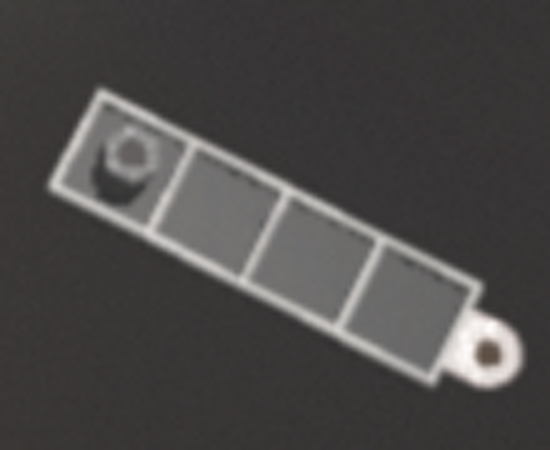

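The hexnut stands in the far pocket at (130,155). Next is the spindle.

>>> apply_moves(commands=[[55,-0.013,0.033,-0.6,0],[55,0,0,-0.6,0],[55,0,0,-0.4,0],[55,0,0,-0.24,0],[55,0,0,0,0],[55,0,0,0,0]])

```text
clock: 11.3
position: [0.5195, 0.2368, 0.0288]
ee_rot: [1.251, 2.881, 0.002]
force: [0.4, -0.3, 0.8]
width: 0.55
gripper_force: 0.0
```

>>> apply_moves(commands=[[55,0,-0.03,-0.02,0],[55,0,0,0,0],[25,0,0,0,0],[5,0,0,0,0],[5,0,0,0,0],[5,0,0,0,0],[5,0,0,0,0]])

```text
clock: 12.18
position: [0.5189, 0.2348, 0.0266]
ee_rot: [-1.251, -2.882, -0.0]
force: [-0.2, 0.5, -1.1]
width: 0.169
gripper_force: 25.0
```

>>> apply_moves(commands=[[5,0,0,0.3,0],[5,0,0,0.7,0],[5,0,0,0.75,0],[5,0.095,-0.869,0,-0.304],[5,0.095,-0.869,0,-0.304],[5,0.095,-0.869,0,-0.304],[5,0.095,-0.869,0,-0.304],[5,0.095,-0.869,0,-0.304],[5,0.095,-0.869,0,-0.304],[5,0.095,-0.869,0,-0.304],[5,0.095,-0.869,0,-0.304],[5,0,0,0,0]])

```text
clock: 13.68
position: [0.5641, -0.188, 0.1326]
ee_rot: [2.678, 1.638, -0.001]
force: [-0.7, 0.9, -1.8]
width: 0.169
gripper_force: 25.0
```

>>> apply_moves(commands=[[5,0,0,0,0],[5,0,0,0,0],[5,0,0,0,0]])

```text
clock: 14.05
position: [0.5646, -0.181, 0.1319]
ee_rot: [-2.671, -1.654, -0.001]
force: [1.0, -0.6, -2.1]
width: 0.167
gripper_force: 25.0
```

>>> apply_moves(commands=[[5,0,-0.01,-0.7,0],[5,0,0,-0.6,0],[5,0,0,-0.3,0],[5,0,0,-0.13,0],[5,0,0,0,0],[5,0,0,0,0]])

```text
clock: 14.8
position: [0.5654, -0.1831, 0.029]
ee_rot: [2.672, 1.65, 0.002]
force: [-0.2, 0.1, -0.9]
width: 0.17
gripper_force: 25.0
```

>>> apply_moves(commands=[[5,-0.01,0,-0.07,0],[5,0,0,-0.04,0],[5,0,0,-0.015,0],[5,0,0,0,0],[5,0,0,0,0]])

```text
clock: 15.42
position: [0.5638, -0.183, 0.0206]
ee_rot: [2.673, 1.651, -0.0]
force: [-2.3, -0.1, 4.7]
width: 0.168
gripper_force: 25.0
```

>>> apply_moves(commands=[[30,0,0,0,0],[55,0,0,0,0],[55,0,0,0,0],[55,0,0,0.4,0],[60,0,0,0.8,0],[60,0,0,0.8,0],[60,0,0,0,0]])

```text
clock: 16.3
position: [0.5666, -0.1834, 0.1443]
ee_rot: [2.668, 1.648, 0.008]
force: [0.4, -0.0, -0.2]
width: 0.598
gripper_force: 0.0
```

>>> apply_moves(commands=[[60,-0.017,0.777,0,0.304],[60,-0.017,0.777,0,0.304],[60,-0.017,0.777,0,0.304],[60,-0.017,0.777,0,0.304],[60,-0.017,0.777,0,0.304],[60,-0.017,0.777,0,0.304],[60,-0.017,0.777,0,0.304],[60,-0.017,0.777,0,0.304],[60,0,0,0,0],[60,0,0,0,0],[60,0,0,0,0]])

```text
clock: 17.68
position: [0.5559, 0.1882, 0.1398]
ee_rot: [-1.255, -2.88, 0.002]
force: [-0.2, 0.2, 0.1]
width: 0.599
gripper_force: 0.0
```

```bash
python3 chk.py pics/c3.png; python3 - <<'E'
from h import *
s=observe(); im,d=imaging.get_image("wrist"); P=cloud(cam("wrist",s),d).reshape(-1,3)
for n,c0,zt in(("gear",[.5559,.1904],.048),("sleeve",[.5935,.1484],.050)):
    t=P[(np.linalg.norm(P[:,:2]-c0,axis=1)<.022)&(abs(P[:,2]-zt)<.005)]
    if len(t): print(n,len(t),cv2.minEnclosingCircle(t[:,:2].astype(np.float32)))
E
```

```text
-0.087 109 [ 0.0021 -0.0876  0.0467] top 0.0523
-0.029 45 [ 0.0029 -0.0303  0.0609] top 0.0663
gear 980 ((0.5557529330253601, 0.19035622477531433), 0.013106895610690117)
sleeve 433 ((0.5911183953285217, 0.15064886212348938), 0.016255738213658333)
```

View pics/c3.png

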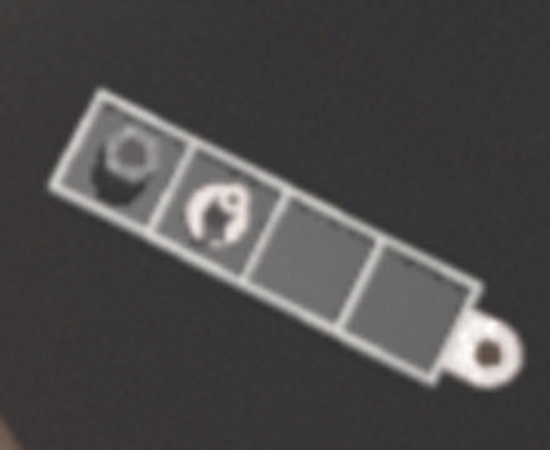

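Hexnut and spindle stand in pockets 1 and 2 from the far end. Next is the gear, gripped on its hub.

>>> apply_moves(commands=[[60,0,0,-0.6,0],[60,0,0,-0.6,0],[60,0,0,-0.4,0],[60,0,0,-0.26,0],[60,0,0,0,0],[60,0,0,0,0]])

```text
clock: 18.52
position: [0.5564, 0.1902, 0.0297]
ee_rot: [1.251, 2.881, 0.002]
force: [-0.1, -0.3, 0.3]
width: 0.602
gripper_force: 0.0
```

>>> apply_moves(commands=[[60,0,0,-0.03,0],[60,0,0,0,0],[30,0,0,0,0],[15,0,0,0,0],[15,0,0,0,0],[15,0,0,0,0],[15,0,0,0,0]])

```text
clock: 19.4
position: [0.5558, 0.1901, 0.027]
ee_rot: [1.251, 2.882, 0.0]
force: [1.2, -0.1, 1.1]
width: 0.28
gripper_force: 25.0
```

>>> apply_moves(commands=[[15,0,0,0.3,0],[15,0,0,0.7,0],[15,0,0,0.75,0],[15,-0.035,-0.884,0,-0.304],[15,-0.035,-0.884,0,-0.304],[15,-0.035,-0.884,0,-0.304],[15,-0.035,-0.884,0,-0.304],[15,-0.035,-0.884,0,-0.304],[15,-0.035,-0.884,0,-0.304],[15,-0.035,-0.884,0,-0.304],[15,-0.035,-0.884,0,-0.304],[15,0,0,0,0]])

```text
clock: 20.9
position: [0.5376, -0.24, 0.1328]
ee_rot: [2.678, 1.638, -0.002]
force: [-0.7, 1.5, -1.7]
width: 0.276
gripper_force: 25.0
```

>>> apply_moves(commands=[[15,0,0,0,0],[15,0,0,0,0],[15,0,0,0,0]])

```text
clock: 21.28
position: [0.5392, -0.233, 0.1322]
ee_rot: [-2.671, -1.654, -0.001]
force: [-0.5, 0.6, -1.3]
width: 0.276
gripper_force: 25.0
```

>>> apply_moves(commands=[[15,0,-0.01,-0.7,0],[15,0,0,-0.6,0],[15,0,0,-0.3,0],[15,0,0,-0.13,0],[15,0,0,0,0],[15,0,0,0,0]])

```text
clock: 22.02
position: [0.5398, -0.2352, 0.0293]
ee_rot: [2.671, 1.65, 0.002]
force: [-0.0, -0.0, -1.5]
width: 0.276
gripper_force: 25.0
```

>>> apply_moves(commands=[[15,-0.01,0,-0.07,0],[15,0,0,-0.04,0],[15,0,0,-0.015,0],[15,0,0,0,0],[15,0,0,0,0]])

```text
clock: 22.65
position: [0.5382, -0.235, 0.0209]
ee_rot: [2.673, 1.651, -0.0]
force: [-2.2, 1.1, 5.8]
width: 0.278
gripper_force: 25.0
```

>>> apply_moves(commands=[[40,0,0,0,0],[60,0,0,0,0],[60,0,0,0,0],[60,0,0,0.4,0],[60,0,0,0.8,0],[60,0,0,0.8,0],[60,0,0,0,0]])

```text
clock: 23.52
position: [0.5409, -0.2356, 0.1446]
ee_rot: [2.668, 1.648, 0.007]
force: [0.1, -0.6, -1.2]
width: 0.6
gripper_force: 0.0
```

>>> apply_moves(commands=[[70,0.116,0.799,0,0.304],[70,0.116,0.799,0,0.304],[70,0.116,0.799,0,0.304],[70,0.116,0.799,0,0.304],[70,0.116,0.799,0,0.304],[70,0.116,0.799,0,0.304],[70,0.116,0.799,0,0.304],[70,0.116,0.799,0,0.304],[70,0,0,0,0],[70,0,0,0,0],[70,0,0,0,0]])

```text
clock: 24.9
position: [0.594, 0.1468, 0.1401]
ee_rot: [-1.254, -2.88, 0.002]
force: [0.7, 0.8, 0.1]
width: 0.701
gripper_force: 0.0
```

```bash
python3 chk.py pics/c4.png; python3 - <<'E'
from h import *
s=observe(); im,d=imaging.get_image("wrist"); P=cloud(cam("wrist",s),d).reshape(-1,3)
for n,c0,zt in(("sleeve",[.5935,.1484],.050),):
    t=P[(np.linalg.norm(P[:,:2]-c0,axis=1)<.022)&(abs(P[:,2]-zt)<.005)]
    if len(t): print(n,len(t),cv2.minEnclosingCircle(t[:,:2].astype(np.float32)))
E
```

```text
-0.087 108 [ 0.0017 -0.0882  0.0467] top 0.0527
-0.029 44 [ 0.0033 -0.0304  0.0628] top 0.0684
0.029 80 [0.0031 0.0275 0.0404] top 0.0461
sleeve 979 ((0.5934643745422363, 0.14842945337295532), 0.016899453476071358)
```

View pics/c4.png

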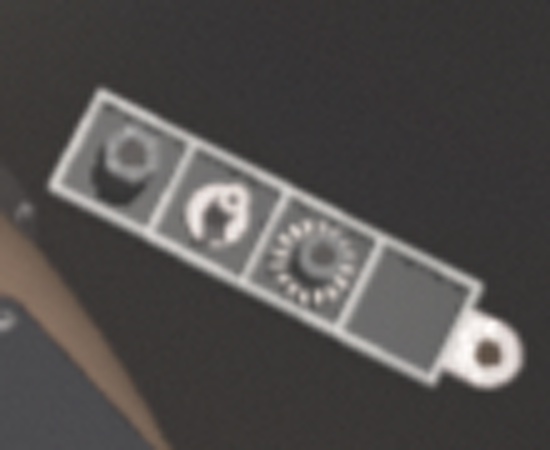

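The gear stands in the third pocket. The sleeve centre is confirmed at (0.5935, 0.1484).

>>> apply_moves(commands=[[70,0,0,-0.6,0],[70,0,0,-0.6,0],[70,0,0,-0.4,0],[70,0,0,-0.28,0],[70,0,0,-0.03,0],[70,0,0,0,0],[70,0,0,0,0]])

```text
clock: 25.88
position: [0.5947, 0.1488, 0.0271]
ee_rot: [1.25, 2.881, 0.002]
force: [-0.1, -0.4, -0.9]
width: 0.703
gripper_force: 0.0
```

>>> apply_moves(commands=[[50,0,0,0,0],[40,0,0,0,0],[20,0,0,0,0],[20,0,0,0,0],[20,0,0,0,0],[20,0,0,0,0]])

```text
clock: 26.62
position: [0.5941, 0.1486, 0.0261]
ee_rot: [1.251, 2.882, 0.0]
force: [-0.5, -1.2, 1.6]
width: 0.366
gripper_force: 25.0
```

>>> apply_moves(commands=[[20,0,0,0.3,0],[20,0,0,0.7,0],[20,0,0,0.75,0],[20,-0.169,-0.906,0,-0.304],[20,-0.169,-0.906,0,-0.304],[20,-0.169,-0.906,0,-0.304],[20,-0.169,-0.906,0,-0.304],[20,-0.169,-0.906,0,-0.304],[20,-0.169,-0.906,0,-0.304],[20,-0.169,-0.906,0,-0.304],[20,-0.169,-0.906,0,-0.304],[20,0,0,0,0]])

```text
clock: 28.12
position: [0.5109, -0.292, 0.1319]
ee_rot: [2.679, 1.637, -0.003]
force: [-0.5, 1.2, -1.1]
width: 0.367
gripper_force: 25.0
```

>>> apply_moves(commands=[[20,0,0,0,0],[20,0,0,0,0],[20,0,0,0,0]])

```text
clock: 28.5
position: [0.5134, -0.285, 0.1313]
ee_rot: [-2.671, -1.654, -0.001]
force: [0.7, 0.2, -0.5]
width: 0.363
gripper_force: 25.0
```

>>> apply_moves(commands=[[20,0,-0.01,-0.7,0],[20,0,0,-0.6,0],[20,0,0,-0.3,0],[20,0,0,-0.13,0],[20,0,0,0,0],[20,0,0,0,0]])

```text
clock: 29.25
position: [0.5137, -0.2872, 0.0284]
ee_rot: [2.671, 1.65, 0.002]
force: [0.0, -0.7, -1.2]
width: 0.364
gripper_force: 25.0
```

>>> apply_moves(commands=[[20,-0.01,0,-0.07,0],[20,0,0,-0.04,0],[20,0,0,-0.015,0],[20,0,0,0,0],[20,0,0,0,0]])

```text
clock: 29.88
position: [0.5122, -0.2869, 0.0201]
ee_rot: [2.673, 1.651, -0.0]
force: [-2.5, 0.1, 6.0]
width: 0.366
gripper_force: 25.0
```

Contact felt. I'll release, retreat clear of the rack and check.

>>> apply_moves(commands=[[45,0,0,0,0],[65,0,0,0,0],[65,0,0,0,0],[65,0,0,0.4,0],[65,0,0,0.8,0],[65,0,0,0.8,0],[65,0,0,0,0]])

```text
clock: 30.75
position: [0.5148, -0.2878, 0.1437]
ee_rot: [2.668, 1.648, 0.006]
force: [0.3, 0.6, 0.6]
width: 0.648
gripper_force: 0.0
```

>>> apply_moves(commands=[[65,0.1,0.8,0,0.2],[65,0.1,0.8,0,0.2],[65,0.1,0.8,0,0.2],[65,0.1,0.8,0,0.2],[65,0.1,0.8,0,0.2],[65,0.1,0.8,0,0.2],[65,0.1,0.8,0,0.2],[65,0,0,0,0],[65,0,0,0,0]])

```text
clock: 31.88
position: [0.5538, 0.0486, 0.1388]
ee_rot: [-1.945, -2.467, 0.002]
force: [-0.1, -0.2, 0.1]
width: 0.649
gripper_force: 0.0
```

```bash
python3 chk.py pics/c5.png; python3 - <<'E'
from h import *
im,d=imaging.get_image("scene"); cv2.imwrite("pics/s5.png",cv2.resize(im[120:230,140:250,::-1],None,fx=5,fy=5,interpolation=cv2.INTER_CUBIC))
E
```

```text
-0.087 107 [ 0.002  -0.0882  0.0462] top 0.052
-0.029 42 [ 0.0039 -0.0299  0.0602] top 0.0651
0.029 82 [0.0034 0.0274 0.0416] top 0.0474
0.087 90 [0.0028 0.086  0.0421] top 0.0481
```

View pics/c5.png

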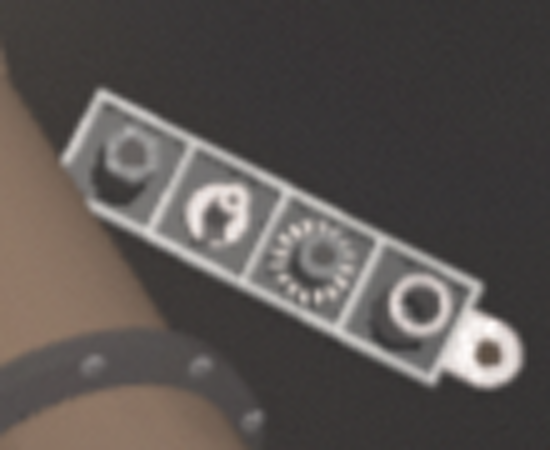

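View pics/s5.png

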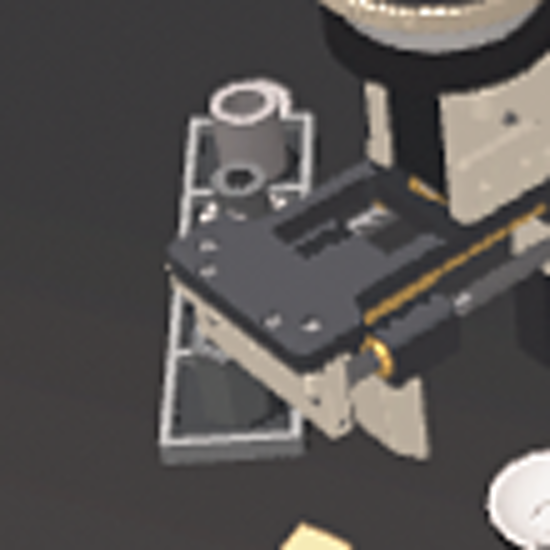

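The top view shows hexnut (130,155), spindle (215,215), gear (318,258) and sleeve (420,300) upright at pocket centres from the far end to the tab. Top heights match. In the scene crop the gripper hides part of the rack, but it is clear of everything.

```bash
python3 -c "
from cell import arm; print(arm.sign_off())"
```

```text
the job is handed in; nothing more can be done
None
```

All four parts are upright in the assembly rack in reverse order (far end to tab: hexnut, spindle, gear, sleeve), each lowered until floor contact was felt, and the job was handed in at about 32 s.

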